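# Reverse the bonding tip in its cradle

### The job

Two brown fixtures each hold a double-ended bonding tip, bright copper at one end and burnt black at the other. One tip still has its black end pointing out over the open front of its fixture (the side with the aluminium strip, away from the red stop plate): lift that tip out, turn it end for end and set it back down in both of the same cradle's slots, without dropping it, so that the copper end sticks out at the front as far as the black one did. Leave the other fixture's tip, which is already right, as it is.

Things in the scene. Friction and masses are not known exactly. Their poses are not given: they have to be found in the camera images.
- insert: the tip to reverse: round steel bar, 18 mm diameter, 140 mm long, about 0.2 kg, dark ring at its middle; the last 26 mm of each end (one copper, one black) tapers to 9 mm. Origin at mid-length on its centre line, x axis along the bar to the copper end (may be rolled about x). Starts in fixture, black end out at the front. Grip its middle from above, across the bar
- bright_end (a point): outermost point of insert's copper end, on its centre line, 70 mm from its origin. When rightly seated it is at x = -70 mm in the fixture's frame (15 mm beyond the front edge), 55 mm above the table; the black end then stops 14 mm short of the red stop plate, which is 60 mm wide and 65 mm high
- fixture: fixed brown block 145 x 110 x 30 mm holding insert. Origin on the table below a seated tip's middle; x axis along the cradle, open front at -x, red plate at +x. Two aluminium cradle pieces at x = -36 and +36 mm, each 16 mm thick (56 mm free between for fingers), 71 mm high; slot floor 46 mm above the table, slot 22 mm wide, flaring from 55 mm up to 40 mm wide at the top
- other_insert: an identical tip in a second, identical fixture, already copper end out at the front: leave it alone. Origin at mid-length on its centre line, x axis towards its copper end
Not all that is in view belongs to the job. What is shaped like the insert but pink is not meant. Leave any turquoise look-alike of the fixture alone.

How it is judged:
By the outcome, as a careful person would: the job done as asked, in the order asked, and still so for the second after the job is handed in, with the robot touching nothing.
It also fails if it takes over 42 s, if anything falls off the work surface, if the arm or the gripper's body presses on something with over 40 N, if the wrist force passes 120 N, or if a joint passes its speed limit or range.

### The arm

A 6-joint arm with a two-finger parallel gripper is mounted at the origin on the work surface. World frame = base frame: x ahead of the robot, y to its left, z up, the work surface at z = 0. Lengths are in mm, angles in rad, forces in N, time in s.
With the tool pointing down it reaches from about 325 to 750 mm from the base axis. Payload 7.6 kg.
Tool frame: the origin (TCP) lies midway between the tips of the shut fingers; the grasp point (between the pads) lies 19 mm behind it (r.grasp_offset is the distance from the TCP to the grasp point, in mm); z points along the fingers, y is the line along which they close (so a half turn about z gives the same grasp; the last joint's range is limited). The gripper opens to 85 mm and grips with 20 to 120 N. Pads are 22 mm wide; open, the fingers measure 114 mm over their backs; the gripper's body (76 mm by 85 mm) begins 54 mm behind the grasp point. The pads swing forward as they close: fully open they stand 13 mm farther back than shut.
Start: joints at [-1.215, 0.052, 1.401, -0, 1.689, -0.07], TCP at [216.877, -478.132, 231.323] pointing down, gripper open.
Joint ranges: [-2.9, 2.9], [-0.91, 2.17], [0.12, 2.37], [-1.06, 4.2], [0.26, 2.73], [-2.93, 2.93]. Speed limits (rad/s): [2.57, 2.57, 3.01, 3.14, 3.14, 3.14].

### API

Orientations are given as a unit quaternion [x, y, z, w].
In Python, from bench import readout, grab_frame, job, trace, place_of, r gives the robot as it stands.
- The arm moves only by the tool play_rows, never from a script. Its argument "plan" is text: rows parted by semicolons, each of 7 numbers parted by spaces: the shift along the world's x, y, z as a fraction of full scale, then the turn, a rotation vector about the world's x, y, z as a fraction of full scale, then the opening, from -1 (shut) to 1 (fully open). A call has 1 to 8 rows; each row is the pose to reach, as a shift and turn from the pose commanded when the call began; what a row does not reach only later rows make up. Full scale, the value 1, is 0.12 m for a shift and 45 degrees for a turn. A row lasts 1/10 s, in which the tool goes at most 50 mm and 8.59 degrees, less where a joint would pass 70% of its speed; a pose out of reach is approached as far as the arm can. A call with a number of a shift or a turn outside -1 to 1 is refused whole. A call with a gripper value outside its range is refused whole. The fingers move at their own pace and stop on an object; "force" is the grip in N (left out, the last holds). Time passes only in rows, so rows that repeat a pose let the fingers close. It gives the time, the measured TCP pose, the force, the opening and the grip force at its end, in the units of the state.
- readout.read_state(): the state, without advancing time (a new reading comes with each control period).
- grab_frame(name): name is "scene" or "top" or "wrist"; returns a dict with "frame" (384x512x3 uint8, blue, green, red), "K" (3x3 intrinsics, pixels), "camera_from_world" (4x4, takes a point from world to camera coordinates); the wrist camera has in their place "hand_eye" (4x4, takes a point from camera to tool coordinates, whose origin is the TCP and whose axes are the flange's). Camera axes: x right, y down, z forward; pixel columns grow to the right and rows downward; lengths in mm; the calibration is good to about 2 mm. A picture is of the moment at which its call begins: read the wrist's pose just before it. There is no depth.
- job.finish_job(): hands the job in; it is judged then, once.
Trained networks look in a picture, given as the dict that the camera call returned (one of the last four; its "shot" number tells which), for a name from the list of things; names that differ only in an ending like _2 or _b are one class to them, and where a whole thing is asked for, a point or a joint stands for the part that bears it (a point fixed in the world has none). Each returns a list of dicts, best first, with "p" (0 to 1); they miss things now and then, are a little off and sometimes report something else, mostly with a low value. They report only what shows in the picture. A call takes as long as a camera call. They do not tell look-alikes from the thing itself.
- trace(target, picture): "pixels" (384x512 bool, what is visible of it) and "box" ([left, top, width, height] as shares, 0 to 1, of the picture: columns of its width, rows of its height, round what is visible of it).
- place_of(target, picture): "at" ([row, column] as shares, 0 to 1, of the picture: columns of its width, rows of its height: a listed point, or the origin of a listed thing).
The state is a dict: "t": time; "joint_pos": joint angles; "joint_velocities": joint speeds; "effort": joint torques, N m; "ee_pos": TCP position; "orientation": TCP orientation; "ft_force": force on the tool from outside, world axes, zero at the start; "torque": the same for the moment, N m; "width": finger opening in mm; "finger_force": force on a finger pad.
Only numpy, scipy, OpenCV 4.12 (cv2) and the standard library are available. Lean on these libraries where they do the work, as an engineer would, in place of code of your own. Each camera call takes 0.05 s, during which the arm holds its last target. There are 200 camera calls.

## Working session

There is one attempt and no reset: what is moved stays moved. The work goes in short steps, Python scripts to look and compute and a tool call to move; the robot and the scene stay as the last step left them, time stands still between calls to the robot, and variables do not carry over. Pictures are saved under pics/ and viewed, at most 10 in all, crops included, and the job is handed in when it is done.

Besides the shell and the picture viewer there is one more tool, called after "Emit:" as name(argument=value, ...), one argument or row to a line, values as JSON. play_rows: Moves the arm, as the interface text tells. Shift numbers are shares of 0.12 m and turn numbers shares of 45 degrees, none past 1 either way. Its arguments: {"type":"object","properties":{"plan":{"type":"string"},"force":{"type":"number"}},"required":["plan"]}

```bash
mkdir -p pics; cat > h.py <<'E'
import numpy as np, cv2
from bench import readout, grab_frame, job, trace, place_of, r
def ray(f,u,v):
    K=np.array(f["K"]);T=np.array(f["camera_from_world"])
    d=T[:3,:3].T@np.linalg.solve(K,[u,v,1]);o=-T[:3,:3].T@T[:3,3]
    return o,d
def atz(f,u,v,z):
    o,d=ray(f,u,v);return o+d*(z-o[2])/d[2]
E
python3 - <<'E'
from h import *
a=grab_frame("scene");b=grab_frame("top")
cv2.imwrite("pics/s.png",a["frame"]);cv2.imwrite("pics/t.png",cv2.resize(b["frame"],(800,600)))
for n,f in(("scene",a),("top",b)):
  for t,z in(("insert",55),("fixture",0),("bright_end",55)):
    for q in place_of(t,f):
      v,u=q["at"][0]*384,q["at"][1]*512
      print(n,t,round(q["p"],2),round(u),round(v),atz(f,u,v,z).round())
E
```

```text
scene insert 0.86 306 174 [403. 110.  55.]
scene insert 0.82 334 229 [576. 133.  55.]
scene insert 0.82 232 180 [407. -59.  55.]
scene fixture 0.83 333 242 [565. 139.  -0.]
scene fixture 0.77 145 188 [ 349. -267.    0.]
scene bright_end 0.89 313 247 [617.  81.  55.]
scene bright_end 0.74 209 187 [ 424. -112.   55.]
scene bright_end 0.62 293 190 [455.  71.  55.]
top insert 0.82 184 168 [556. 142.  55.]
top insert 0.65 197 250 [355. 109.  55.]
top insert 0.58 265 252 [350. -56.  55.]
top fixture 0.7 347 254 [ 338. -263.    0.]
top fixture 0.58 191 172 [552. 135.   0.]
top bright_end 0.79 206 148 [605.  87.  55.]
top bright_end 0.64 287 240 [ 377. -110.   55.]
top bright_end 0.59 213 228 [409.  71.  55.]
```

View pics/t.png

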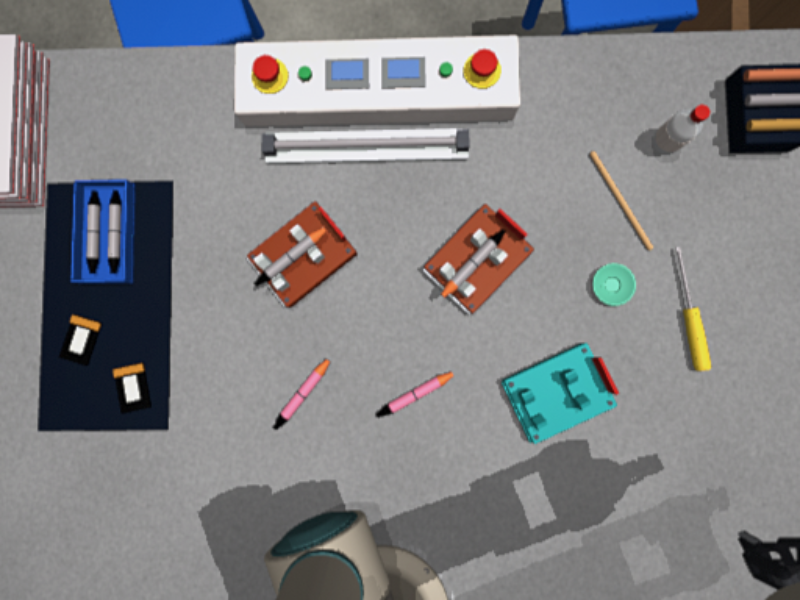

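View pics/s.png

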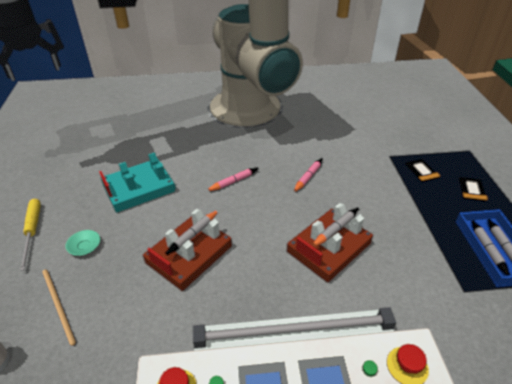

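The top view at 800 px shows these tips:
- **Target:** grey tip at (290,257), in the brown fixture, with black at the front (262,283) and copper by the red plate (322,235).
- **Already right:** grey tip at (475,262), copper out at the front.
- **Not meant:** pink tips at (303,393) and (415,393), tips in the blue box at (93,232) and (114,232), and the turquoise fixture at (560,392).

I'll check the choice in a crop.

```bash
python3 - <<'E'
from h import *
from scipy.spatial.transform import Rotation as R
b=grab_frame("top")
c=b["frame"][120:205,150:350];cv2.imwrite("pics/tc.png",cv2.resize(c,(800,340),interpolation=cv2.INTER_CUBIC))
for u,v in((169.5,181),(206,150)):print(atz(b,u,v,55).round())
s=readout.read_state();print(s["ee_pos"],s["orientation"]);print(R.from_quat(s["orientation"]).as_matrix().round(2))
w=grab_frame("wrist");print(np.array(w["hand_eye"]).round(2),w["K"]); print(r.grasp_offset)
E
```

```text
[524. 177.  55.]
[600.  86.  55.]
[ 216.86220688 -478.09953111  231.23506029] [ 9.77420245e-01  2.11304667e-01 -6.34172437e-06 -3.69520038e-05]
[[ 0.91  0.41 -0.  ]
 [ 0.41 -0.91  0.  ]
 [ 0.   -0.   -1.  ]]
[[  -0.     -0.96   -0.28   71.31]
 [   1.     -0.     -0.     -0.25]
 [   0.     -0.28    0.96 -143.03]
 [   0.      0.      0.      1.  ]] [[320.09776168   0.         252.98395989]
 [  0.         320.09776168 192.13173332]
 [  0.           0.           1.        ]]
18.700000000000003
```

View pics/tc.png

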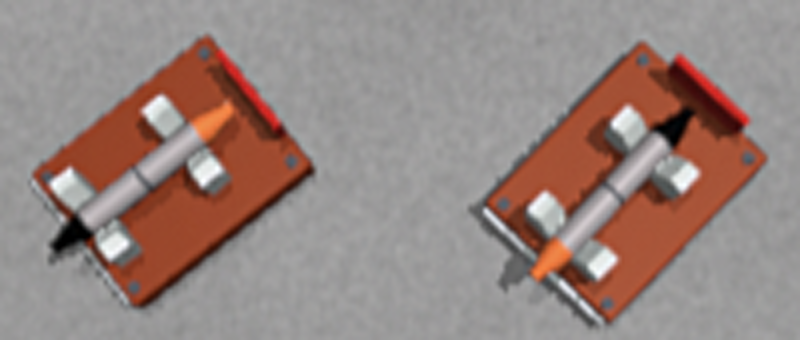

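The crop confirms it: the left tip has black over the front strip at (60,238) and copper next to the red plate, while the right tip has copper at the front. I'll approach the left one.

Emit:
play_rows(
  plan="0.48 0.845 0 0 0 -0.28 1;0.48 0.845 0 0 0 -0.28 1;0.48 0.845 0 0 0 -0.28 1;0.48 0.845 0 0 0 -0.28 1",
)

```text
t: 0.9
ee_pos: [275.6, -375.2, 231.8]
orientation: [0.995, 0.104, 0.0, 0.0]
ft_force: [0.2, -0.2, 0.6]
width: 85.1
finger_force: 0.0
```

Emit:
play_rows(
  plan="0.48 0.845 0 0 0 -0.28 1;0.48 0.845 0 0 0 -0.28 1;0.48 0.845 0 0 0 -0.28 1;0.48 0.845 0 0 0 -0.28 1",
)

```text
t: 1.3
ee_pos: [332.9, -274.4, 231.6]
orientation: [1.0, -0.005, 0.0, 0.0]
ft_force: [-0.4, 0.1, 0.0]
width: 85.5
finger_force: 0.0
```

Emit:
play_rows(
  plan="0.48 0.845 0 0 0 -0.28 1;0.48 0.845 0 0 0 -0.28 1;0.48 0.845 0 0 0 -0.28 1;0.48 0.845 0 0 0 -0.28 1",
)

```text
t: 1.7
ee_pos: [390.5, -173.3, 231.3]
orientation: [0.993, -0.115, 0.0, 0.0]
ft_force: [0.2, 0.1, -0.1]
width: 85.4
finger_force: 0.0
```

Emit:
play_rows(
  plan="0.48 0.845 0 0 0 -0.28 1;0.48 0.845 0 0 0 -0.28 1;0.48 0.845 0 0 0 -0.28 1;0.48 0.845 0 0 0 -0.28 1",
)

```text
t: 2.1
ee_pos: [448.2, -72.3, 231.0]
orientation: [0.975, -0.224, -0.0, 0.0]
ft_force: [-0.2, -0.0, 0.4]
width: 85.3
finger_force: 0.0
```

Emit:
play_rows(
  plan="0.48 0.845 0 0 0 -0.28 1;0.48 0.845 0 0 0 -0.28 1;0.48 0.845 0 0 0 -0.28 1;0.48 0.845 0 0 0 -0.28 1",
)

```text
t: 2.5
ee_pos: [505.8, 28.6, 230.7]
orientation: [0.944, -0.33, -0.0, 0.0]
ft_force: [-0.5, -0.0, 0.0]
width: 85.3
finger_force: 0.0
```

Emit:
play_rows(
  plan="0.48 0.845 0 0 0 -0.28 1;0.48 0.845 0 0 0 -0.28 1;0.48 0.845 0 0 0 -0.28 1;0.48 0.845 0 0 0 -0.28 1;0.48 0.845 0 0 0 -0.28 1",
)

```text
t: 3.0
ee_pos: [562.7, 127.9, 231.0]
orientation: [0.902, -0.433, -0.0, 0.001]
ft_force: [-0.0, -0.1, 0.3]
width: 85.6
finger_force: 0.0
```

```bash
cat >> h.py <<'E'
from scipy.spatial.transform import Rotation as R
def wrist():
    s=readout.read_state();f=grab_frame("wrist")
    W=np.eye(4);W[:3,:3]=R.from_quat(s["orientation"]).as_matrix();W[:3,3]=s["ee_pos"]
    f2=dict(f);f2["camera_from_world"]=np.linalg.inv(W@np.array(f["hand_eye"]));return f,f2,s
def bar(f,f2):
    out=[]
    for q in trace("insert",f):
        rect=cv2.minAreaRect(np.argwhere(q["pixels"])[:,::-1].astype(np.float32))
        p=cv2.boxPoints(rect);e=[(p[i]+p[(i+1)%4])/2 for i in range(4)]
        k=0 if np.linalg.norm(e[0]-e[2])>np.linalg.norm(e[1]-e[3]) else 1
        a,b=atz(f2,*e[k],55),atz(f2,*e[k+2],55)
        out.append((q["p"],a,b))
        print("bar",round(q["p"],2),e[k].round(),e[k+2].round(),a.round(1),b.round(1),"mid",((a+b)/2).round(1),"len",np.linalg.norm(a-b).round(1),"ang",np.degrees(np.arctan2(*(b-a)[1::-1])).round(1))
    for t,z in(("insert",55),("fixture",0),("bright_end",55)):
        for q in place_of(t,f):
            v,u=q["at"][0]*384,q["at"][1]*512
            print(t,round(q["p"],2),round(u),round(v),atz(f2,u,v,z).round(1))
E
python3 - <<'E'
from h import *
f,f2,s=wrist();cv2.imwrite("pics/w1.png",f["frame"]);print(s["ee_pos"],R.from_quat(s["orientation"]).as_matrix()[:,0]);bar(f,f2)
E
```

```text
[562.7182436  127.874216   231.00918774] [ 6.25481784e-01 -7.80238695e-01  3.42787265e-04]
bar 0.95 [518. 110.] [478. 214.] [401.  -78.6  55. ] [348.  15.  55.] mid [374.5 -31.8  55. ] len 107.6 ang 119.5
bar 0.82 [244. 107.] [244. 241.] [609.9  84.5  55. ] [522.9 195.   55. ] mid [566.4 139.8  55. ] len 140.7 ang 128.2
bar 0.62 [377. 217.] [383. 261.] [429.5  84.3  55. ] [387.  117.1  55. ] mid [408.2 100.7  55. ] len 53.7 ang 142.3
insert 0.73 385 267 [380.8 121.6  55. ]
insert 0.72 244 175 [568.3 136.8  55. ]
insert 0.69 500 159 [376.9 -37.5  55. ]
fixture 0.72 246 169 [564.  140.4   0. ]
bright_end 0.95 379 214 [430.   80.5  55. ]
bright_end 0.86 246 107 [608.6  83.   55. ]
```

View pics/w1.png

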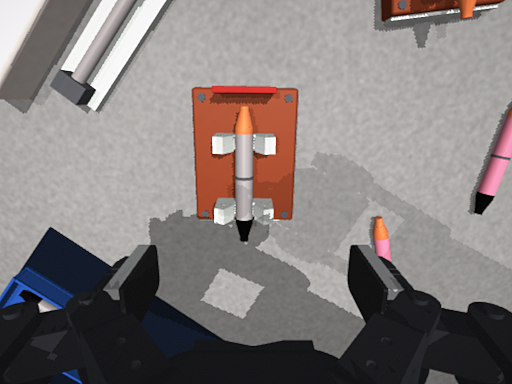

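The wrist picture shows the target: copper tip at (244,107) beside the red plate, ring at (244,179), and black tip at (244,241) past the front strip. The measured length of 140.7 mm matches. I'll descend partway and look again.

Emit:
play_rows(
  plan="0.03 0.095 -0.8 0 0 -0.011 0.4;0.03 0.095 -0.8 0 0 -0.011 0.4;0.03 0.095 -0.8 0 0 -0.011 0.4;0.03 0.095 -0.8 0 0 -0.011 0.4",
)

```text
t: 3.65
ee_pos: [566.0, 141.2, 136.2]
orientation: [0.9, -0.436, -0.0, 0.0]
ft_force: [0.2, 0.2, 1.1]
width: 59.9
finger_force: 0.0
```

```bash
python3 - <<'E'
from h import *
f,f2,s=wrist();cv2.imwrite("pics/w2.png",f["frame"]);print(s["ee_pos"],s["width"],R.from_quat(s["orientation"]).as_matrix()[:,0]);bar(f,f2)
E
```

```text
[566.0111839  141.23090318 136.24038738] 59.850022580954366 [ 6.19714007e-01 -7.84827715e-01 -8.64631610e-05]
bar 0.88 [256.  96.] [256. 282.] [610.2  83.7  55. ] [522.3 194.6  55. ] mid [566.3 139.1  55. ] len 141.5 ang 128.4
bar 0.61 [429. 242.] [440. 354.] [439.7  85.1  55. ] [355.  151.2  55. ] mid [397.3 118.1  55. ] len 107.5 ang 142.0
insert 0.85 252 195 [568.8 139.5  55. ]
fixture 0.55 255 181 [565.5 140.8   0. ]
bright_end 0.79 428 244 [438.7  87.1  55. ]
```

View pics/w2.png

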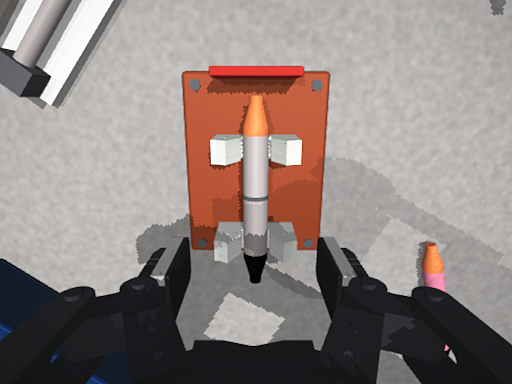

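The closer look agrees with the first: ring at (256,198), ends at (256,96) and (256,282), origin near (566.3, 139.2). I'll go down and grip.

Emit:
play_rows(
  plan="0.002 -0.016 -0.4 0 0 0 0.4;0.002 -0.016 -0.7 0 0 0 0.4;0.002 -0.016 -0.82 0 0 0 0.4;0.002 -0.016 -0.82 0 0 0 0.4;0.002 -0.016 -0.82 0 0 0 0.4",
)

```text
t: 4.4
ee_pos: [567.6, 140.0, 39.2]
orientation: [0.9, -0.436, 0.001, -0.001]
ft_force: [-0.4, 0.1, 0.8]
width: 59.8
finger_force: 0.0
```

Emit:
play_rows(
  plan="0 0 0 0 0 0 -1;0 0 0 0 0 0 -1;0 0 0 0 0 0 -1;0 0 0 0 0 0 -1;0 0 0 0 0 0 -1;0 0 0 0 0 0 -1;0 0 0 0 0 0 -1;0 0 0 0 0 0 -1",
  force=60,
)

```text
t: 5.2
ee_pos: [567.0, 139.8, 38.3]
orientation: [0.9, -0.436, 0.001, -0.001]
ft_force: [-0.5, -0.1, 6.6]
width: 16.3
finger_force: 58.4
```

Emit:
play_rows(
  plan="0 0 0.1 0 0 0 -1;0 0 0.3 0 0 0 -1;0 0 0.5 0 0 0 -1;0 0 0.7 0 0 0 -1;0 0 0.8 0 0 0 -1;0 0 0.8 0 0 0 -1;0 0 0.8 0 0 0 -1",
)

```text
t: 5.9
ee_pos: [565.8, 139.7, 131.9]
orientation: [0.9, -0.436, -0.001, 0.0]
ft_force: [-1.1, 0.6, -2.0]
width: 16.1
finger_force: 58.6
```

```bash
cat > m.py <<'E'
from h import *
import sys
f,f2,s=wrist();cv2.imwrite(f"pics/{sys.argv[1]}.png",f["frame"])
M=R.from_quat(s["orientation"]).as_matrix();print(s["ee_pos"],s["width"],M.round(4))
H=np.array(f["hand_eye"]);K=np.array(f["K"])
for q in trace("insert",f)[:2]:
    P=np.argwhere(q["pixels"]);print("mask",round(q["p"],2),P[:,0].min(),P[:,0].max(),P[:,1].min(),P[:,1].max(),len(P))
for n in("bright_end","insert"):
  for q in place_of(n,f)[:3]:
    v,u=q["at"][0]*384,q["at"][1]*512
    d=H[:3,:3]@np.linalg.solve(K,[u,v,1]);o=H[:3,3]
    # bar lies in the plane tool y = 0; use tool z = -offset
    print(n,round(q["p"],2),round(u),round(v),"tool xyz at z=-17",(o+d*(-17-o[2])/d[2]).round(1))
E
python3 m.py w3
```

```text
[565.8406393  139.66340982 131.8580134 ] 16.083597409807872 [[ 6.198e-01 -7.847e-01 -1.600e-03]
 [-7.847e-01 -6.198e-01 -3.000e-04]
 [-7.000e-04  1.400e-03 -1.000e+00]]
mask 0.96 246 325 421 447 1495
mask 0.87 99 345 230 275 9560
bright_end 0.86 431 247 tool xyz at z=-17 [  9.3  75.9 -17. ]
bright_end 0.77 257 99 tool xyz at z=-17 [ 70.6   0.7 -17. ]
insert 0.95 437 309 tool xyz at z=-17 [-22.1  83.6 -17. ]
insert 0.89 250 262 tool xyz at z=-17 [  2.1  -2.1 -17. ]
```

View pics/w3.png

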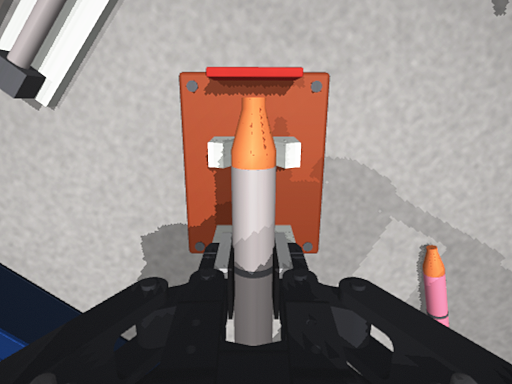

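The tip is held level: copper end at (254,97), ring at (255,272), and the tip measures 70.6 mm ahead of the TCP, so the grip is centred. I'll turn it 180°.

Emit:
play_rows(
  plan="0 0 0 0 0 0.2 -1;0 0 0 0 0 0.4 -1;0 0 0 0 0 0.6 -1;0 0 0 0 0 0.8 -1;0 0 0 0 0 1 -1;0 0 0 0 0 1 -1",
)

```text
t: 6.7
ee_pos: [566.0, 139.7, 132.0]
orientation: [0.998, -0.056, -0.001, 0.0]
ft_force: [-0.2, -0.9, -1.7]
width: 15.9
finger_force: 58.6
```

Emit:
play_rows(
  plan="0 0 0 0 0 0.2 -1;0 0 0 0 0 0.4 -1;0 0 0 0 0 0.6 -1;0 0 0 0 0 0.8 -1;0 0 0 0 0 1 -1;0 0 0 0 0 1 -1",
)

```text
t: 7.3
ee_pos: [566.0, 139.7, 132.0]
orientation: [0.944, 0.33, -0.001, -0.0]
ft_force: [0.1, -0.1, -2.6]
width: 16.4
finger_force: 58.5
```

Emit:
play_rows(
  plan="0 0 0 0 0 0.2 -1;0 0 0 0 0 0.4 -1;0 0 0 0 0 0.6 -1;0 0 0 0 0 0.8 -1;0 0 0 0 0 1 -1;0 0 0 0 0 1 -1",
)

```text
t: 7.9
ee_pos: [566.0, 139.7, 132.0]
orientation: [0.746, 0.666, -0.001, -0.0]
ft_force: [-0.2, 0.5, -1.5]
width: 16.2
finger_force: 58.5
```

Emit:
play_rows(
  plan="0 0 0 0 0 0.2 -1;0 0 0 0 0 0.4 -1;0 0 0 0 0 0.6 -1;0 0 0 0 0 0.8 -1;0 0 0 0 0 1 -1;0 0 0 0 0 1 -1;0 0 0 0 0 1 -1;0 0 0 0 0 1 -1",
)

```text
t: 8.7
ee_pos: [566.1, 139.7, 132.4]
orientation: [0.437, 0.9, -0.0, -0.0]
ft_force: [0.4, 0.5, -2.4]
width: 16.3
finger_force: 58.5
```

```bash
python3 m.py w4
```

```text
[566.10855635 139.73447753 132.35875268] 16.271076236091336 [[-6.188e-01  7.855e-01 -9.000e-04]
 [ 7.855e-01  6.188e-01 -1.000e-04]
 [ 4.000e-04 -7.000e-04 -1.000e+00]]
mask 0.75 0 117 0 57 2965
mask 0.55 98 345 230 275 9739
bright_end 0.77 254 100 tool xyz at z=-17 [ 70.7   1.3 -17. ]
bright_end 0.62 53 118 tool xyz at z=-17 [ 64.2 -76.1 -17. ]
insert 0.8 252 264 tool xyz at z=-17 [  1.4   0.1 -17. ]
insert 0.79 12 21 tool xyz at z=-17 [ 97.6 -84.7 -17. ]
```

View pics/w4.png

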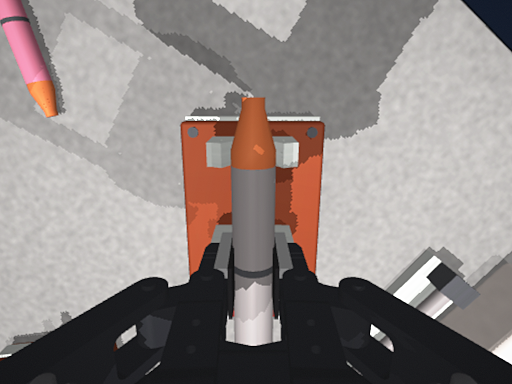

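The turned tip now points copper over the front strip: end at (254,98), cradle below it centred at about x=253. I'll lower it.

Emit:
play_rows(
  plan="0 0 -0.2 0 0 0 -1;0 0 -0.4 0 0 0 -1;0 0 -0.5 0 0 0 -1;0 0 -0.57 0 0 0 -1;0 0 -0.63 0 0 0 -1;0 0 -0.68 0 0 0 -1;0 0 -0.72 0 0 0 -1;0 0 -0.72 0 0 0 -1",
)

```text
t: 9.7
ee_pos: [566.1, 139.7, 46.2]
orientation: [0.436, 0.9, -0.0, -0.0]
ft_force: [-0.2, 0.6, -2.6]
width: 16.2
finger_force: 58.6
```

Emit:
play_rows(
  plan="0 0 -0.02 0 0 0 -1;0 0 -0.04 0 0 0 -1;0 0 -0.06 0 0 0 -1;0 0 -0.075 0 0 0 -1;0 0 -0.075 0 0 0 -1;0 0 -0.075 0 0 0 -1",
)

```text
t: 10.3
ee_pos: [566.5, 139.8, 38.3]
orientation: [0.436, 0.9, 0.0, 0.0]
ft_force: [-2.8, -1.1, 5.6]
width: 16.2
finger_force: 59.3
```

Emit:
play_rows(
  plan="0 0 0 0 0 0 -0.4;0 0 0 0 0 0 -0.2;0 0 0 0 0 0 0.1;0 0 0 0 0 0 0.4;0 0 0 0 0 0 0.4;0 0 0 0 0 0 0.4",
)

```text
t: 10.9
ee_pos: [566.3, 139.7, 37.4]
orientation: [0.436, 0.9, 0.0, -0.0]
ft_force: [0.2, 0.1, 1.1]
width: 59.8
finger_force: 0.0
```

Emit:
play_rows(
  plan="0 0 0.1 0 0 0 0.4;0 0 0.3 0 0 0 0.4;0 0 0.6 0 0 0 0.4;0 0 0.85 0 0 0 0.4;0 0 0.85 0 0 0 0.4;0 0 0.85 0 0 0 0.4",
)

```text
t: 11.5
ee_pos: [566.8, 139.8, 141.0]
orientation: [0.436, 0.9, 0.001, 0.001]
ft_force: [0.2, -0.1, -0.6]
width: 59.9
finger_force: 0.0
```

```bash
python3 - <<'E'
from h import *
f,f2,s=wrist();cv2.imwrite("pics/w5.png",f["frame"]);print(s["ee_pos"],s["width"]);bar(f,f2)
E
```

```text
[566.75834389 139.84869216 140.97507782] 59.863171032592184
bar 0.91 [252.  99.] [252. 281.] [522.9 195.8  55. ] [610.5  84.6  55. ] mid [566.7 140.2  55. ] len 141.5 ang -51.8
bar 0.57 [10. -4.] [ 55. 116.] [364.4 150.1  55. ] [422.4 102.3  55. ] mid [393.4 126.2  55. ] len 75.2 ang -39.5
insert 0.92 251 197 [565.8 139.5  55. ]
insert 0.87 20 23 [376.6 140.   55. ]
fixture 0.69 251 178 [564.9 141.    0. ]
bright_end 0.73 56 116 [422.6 102.2  55. ]
bright_end 0.68 254 195 [566.7 142.3  55. ]
bright_end 0.65 253 100 [524.3 195.7  55. ]
```

View pics/w5.png

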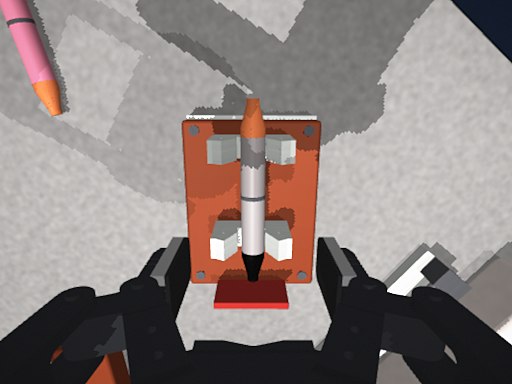

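The copper end is now out at the front (252,99) and the black end is just short of the red plate (252,281). The tip lies in both slots, within about 1 mm of where it was, so I'm handing in.

```bash
python3 -c "
from bench import job;print(job.finish_job())"
```

```text
the job is handed in; nothing more can be done
None
```

The tip was turned end for end and set back in both slots of its cradle, copper end out at the front within about 1 mm of where the black end was; I did not touch the other fixture's tip, and the job was handed in after about 11.5 s of robot time.

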